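# Press the big camera lens into its foam cutout

## Task

Pack the larger of the two camera lenses away: stand it upright in the larger round cutout of the foam-lined case and press it down against the snug foam until its foot is fully home on the cutout's floor, then let go. Leave the smaller lens standing where it is.

Things in the scene. Friction and masses are not known exactly. Their poses are not given: they have to be found in the camera images.
- big_lens: Larger camera lens: black cylinder 60 mm across, 90 mm tall, rubber bands and thin metal rings, about 0.28 kg, standing loose and upright on the cabinet. Origin at the centre of its underside (foot); z up along the barrel to the flat front. The lowest 8 mm taper to a foot 52 mm across. Hard: grip across the barrel, e.g. 65 mm above the foot, with about 40 N.
- small_lens: Smaller lens of the same look, 44 mm across and 62 mm tall, about 0.14 kg, standing upright on the cabinet; a bystander. Origin at the centre of its underside, z up along the barrel.
- big_cutout (a point): Floor centre of the larger round cutout in the case's foam, 10 mm above the cabinet top; z up. Mouth 80 mm across, 40 mm above this point, flush with the case rim. Eight springy foam pads slope in from a 70 mm circle at the mouth to 56 mm from 20 mm down, yielding 11 mm outwards. The lens needs about 8 to 20 N of push to go home; its weight does not do it. Seated, it stands 50 mm proud.
- small_cutout (a point): Floor centre of the smaller round cutout, 100 mm from the larger along the same case: 60 mm across, 40 mm deep, pads leaving 40 mm; z up. Belongs to the smaller lens. The case is a fixed open tray with black walls, 210 x 130 mm, 50 mm high, filled with grey foam, lying flat at any yaw.

How it is judged (in metres and radians):
On the way:
1. the fingers press the big lens down the last stretch in the big cutout (contact force between the fingers and big_lens above 1 N and horizontal distance between big_lens and big_cutout below 0.012 m and z of big_lens in the frame of big_cutout between 0.006 and 0.016 m), for 0.02 s.
At the end, for the whole second after the job is handed in: The big lens is at rest upright (within 10 degrees) in the big cutout, its foot less than 6 mm above the cutout's floor and within 12 mm of its centre, released; the small lens stands upright within 20 mm of where it began (z of big_lens in the frame of big_cutout below 0.006 m and horizontal distance between big_lens and big_cutout below 0.012 m and angle between each of big_lens, small_lens's own z axis and vertical below 0.175 rad and linear speed of big_lens below 0.02 m/s and distance of small_lens from where it was at the start of the episode below 0.02 m); the robot touches nothing.
It fails at once if the smaller lens is shifted or lifted by more than 30 mm (distance of small_lens from where it was at the start of the episode above 0.03 m).
It also fails if it takes over 42 s, if anything falls off the work surface, if the arm or the gripper's body presses on something with over 40 N, if the wrist force passes 120 N, or if a joint passes its speed limit or range.

## Robot

A 6-joint arm with a two-finger parallel gripper is mounted at the origin on the work surface. World frame = base frame: x ahead of the robot, y to its left, z up, the work surface at z = 0. Lengths are in m, angles in degrees, forces in N, time in s.
With the tool pointing down it reaches from about 0.35 to 0.975 m from the base axis. Payload 7.1 kg.
Tool frame: the origin (TCP) lies at the very end of the fingers, on their centre line; the grasp point (between the pads) lies 19 mm behind it; z points along the fingers, y is the line along which they close (so a half turn about z gives the same grasp; the last joint's range is limited). The gripper opens to 88 mm and grips with 3 to 60 N. Pads are 20 mm wide; open, the fingers measure 115 mm over their backs; the gripper's body (75 mm by 178 mm) begins 61 mm behind the grasp point.
Start: joints at [-71.849, 24.242, 93.386, -0, 62.372, -1.089], TCP at [0.206, -0.59, 0.223] pointing down, gripper open.
Joint ranges: [-172.04, 172.04], [-51.8, 120.97], [4.93, 147.93], [-75.15, 255.16], [6.16, 154.13], [-145.62, 145.62]. Speed limits (degrees/s): [136.94, 136.94, 172.46, 180, 180, 180].

## Interface

Orientations are given as a 3x3 rotation matrix whose columns are the frame's x, y, z axes.
In Python, from workcell import ctrl, fingers, sensors, viewer gives the robot as it stands. The module is installed in compiled form; this text tells all that it offers. Calls block until the motion is done:
- ctrl.move_ptp(position, orientation): joint-space move of the TCP to a pose.
- ctrl.servo_line(position, rot=None, speed=0.15, guard=None): straight line of the TCP; rot=None keeps the orientation; speed is the mean speed in m/s. With guard (N) it stops when the force on the tool has changed by that much, and returns True; else False.
- ctrl.movej(angles): joint-space move.
- fingers.grip(opening): finger opening in m; the grip force is fixed at half the most; returns when the fingers have stopped.
- ctrl.sleep(seconds).
- ctrl.solve_ik(position, orientation): joint angles nearest the present ones, or None.
- sensors.state(): the state.
- viewer.grab_frame(name): name is "scene" or "top"; returns the picture (480x640x3 uint8, red, green, blue); there is no depth.
- viewer.get_calibration(name): a dict with "camera_matrix" (3x3 intrinsics, pixels), "position" and "orientation" of the camera in the world. Camera axes: x right, y down, z forward; pixel columns grow to the right and rows downward; lengths in m; the calibration is good to about 2 mm. A picture is of the moment at which its call begins. get_calibration takes no time and is no camera call.
A pose or a line that the arm cannot do raises ctrl.MotionError and nothing moves.
- ctrl.close_job(): hands the job in; it is judged then, once.
The state is a dict: "clock": time; "q": joint angles; "joint_vel": joint speeds; "tau": joint torques, N m; "eef_pos": TCP position; "tool_rot": TCP orientation; "force": force on the tool from outside, world axes, zero at the start; "ft_torque": the same for the moment, N m; "gripper_width": finger opening in m; "grasp_force": force on a finger pad.
Only numpy, scipy, OpenCV 4.12 (cv2) and the standard library are available. Lean on these libraries where they do the work, as an engineer would, in place of code of your own. Each camera call takes 0.05 s, during which the arm holds its last target. There are 200 camera calls.

## Working session

There is one attempt and no reset: what is moved stays moved. The work goes in short steps, each a Python script; the robot and the scene stay as the last script left them, time stands still between calls to the robot, and variables do not carry over. Pictures are saved under pics/ and viewed, at most 10 in all, crops included, and the job is handed in when it is done.

```bash
mkdir -p pics
python3 - <<'E'
from workcell import ctrl,fingers,sensors,viewer
import cv2
for n in("top","scene"):
    cv2.imwrite(f"pics/{n}0.png",viewer.grab_frame(n)[:,:,::-1])
    c=viewer.get_calibration(n);print(n,c)
s=sensors.state();print(s["clock"],s["force"],s["tool_rot"],s["gripper_width"])
E
```

```text
top {'camera_matrix': array([[435.40470459,   0.        , 324.13332854],
       [  0.        , 435.40470459, 235.10509679],
       [  0.        ,   0.        ,   1.        ]]), 'position': array([0.49796382, 0.01991163, 0.72712541]), 'orientation': array([[-0.01172318, -0.99763699,  0.06769785],
       [-0.99919804,  0.00909545, -0.03899419],
       [ 0.03828631, -0.06810069, -0.99694356]])}
scene {'camera_matrix': array([[577.89414728,   0.        , 313.30590304],
       [  0.        , 577.89414728, 245.63617538],
       [  0.        ,   0.        ,   1.        ]]), 'position': array([1.24782529, 0.29333113, 0.75949544]), 'orientation': array([[-0.36164852,  0.66273961, -0.6557336 ],
       [ 0.93205702,  0.24047921, -0.27099716],
       [-0.02191025, -0.70918683, -0.70468006]])}
0.1 [ 0.2457309  -0.26198311  0.367581  ] [[ 9.44148908e-01  3.29518813e-01 -4.36862052e-04]
 [ 3.29519101e-01 -9.44147944e-01  1.34945800e-03]
 [ 3.22093895e-05 -1.41804368e-03 -9.99998994e-01]] 0.08809407218774246
```

View pics/top0.png

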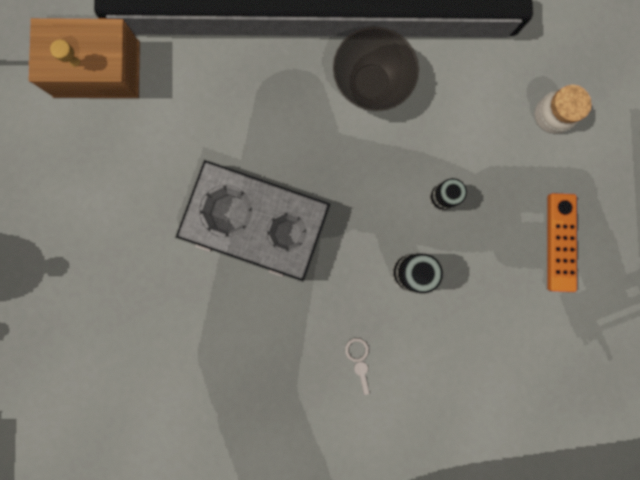

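View pics/scene0.png

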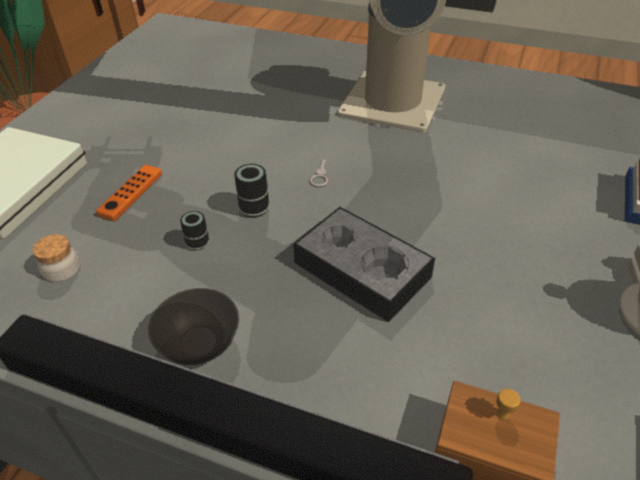

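The top view shows the case rim corners at (205,161), (329,205), (304,280) and (177,237), with the big cutout near (225,210). The big lens front is near (423,272) and the small one near (453,192). In the scene view the big lens top is near (251,173) and the big cutout near (386,263). I'll zoom in and compute positions.

```bash
cat > h.py <<'E'
import numpy as np
from workcell import viewer
def onplane(n,uv,z):
    c=viewer.get_calibration(n);R=c["orientation"];p=c["position"]
    d=R@np.linalg.solve(c["camera_matrix"],[uv[0],uv[1],1]);return p+d*(z-p[2])/d[2]
def proj(n,P):
    c=viewer.get_calibration(n);q=c["camera_matrix"]@(c["orientation"].T@(np.asarray(P)-c["position"]));return q[:2]/q[2]
E
python3 - <<'E'
from h import *
import cv2
np.set_printoptions(precision=4,suppress=True)
C=[onplane("top",u,.05) for u in[(205,161),(329,205),(304,280),(177,237)]]
for i in range(4):print(C[i],np.linalg.norm(C[i]-C[i-1]))
m=np.mean(C,0);print("case",m)
print("cut",onplane("top",(225,210),.05),onplane("scene",(386,263),.05))
print("big",onplane("top",(423,272),.09),onplane("scene",(251,173),.09))
print("small",onplane("top",(453,192),.062),onplane("scene",(193,219),.062))
t=cv2.imread("pics/top0.png");s=cv2.imread("pics/scene0.png")
a=cv2.resize(t[150:300,165:315],None,fx=2.6,fy=2.6,interpolation=2)
b=cv2.resize(t[165:315,375:525],None,fx=2.6,fy=2.6,interpolation=2)
cv2.imwrite("pics/crop.png",np.hstack([a,b]))
E
```

```text
[0.6616 0.1782 0.05  ] 0.12572707580025808
[ 0.5912 -0.0148  0.05  ] 0.20546172278085947
[0.4747 0.0254 0.05  ] 0.12326214236429978
[0.5431 0.2201 0.05  ] 0.20640835605764857
case [0.5676 0.1023 0.05  ]
cut [0.5844 0.147  0.05  ] [0.5845 0.1507 0.05  ]
big [ 0.4855 -0.15    0.09  ] [ 0.4835 -0.1453  0.09  ]
small [ 0.6087 -0.2081  0.062 ] [ 0.6093 -0.2042  0.062 ]
```

View pics/crop.png

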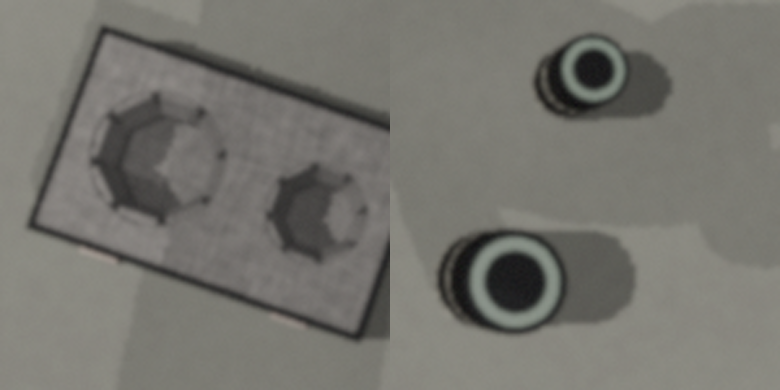

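The crop puts the big cutout's mouth centre at about (225.8,210.4) and the big lens front at about (423.5,273). The case measures 206 x 125 mm and the two cameras agree to 4 mm, so the points hold up. I'll grip 73 mm above the foot so the fingertips stay above the rim when the lens is seated.

Run:
```python
from h import *
from workcell import ctrl,fingers,sensors
import cv2
np.set_printoptions(precision=4,suppress=True)
R=np.diag([1.,-1,-1]);x,y=.4845,-.148
ctrl.move_ptp([x,y,.2],R)
g=ctrl.servo_line([x,y,.054],speed=.12,guard=8);print("guard",g,sensors.state()["eef_pos"])
if not g:
    fingers.grip(.05);s=sensors.state();print(s["gripper_width"],s["grasp_force"],s["force"],s["clock"])
    ctrl.servo_line([x,y,.16],speed=.12)
    s=sensors.state();print(s["gripper_width"],s["grasp_force"],s["force"],s["clock"])
    t=viewer.grab_frame("top");q=viewer.grab_frame("scene")
    print(proj("top",[x,y,.106]),proj("scene",[x,y,.106]),proj("scene",[x,y,.196]))
    cv2.imwrite("pics/lift.png",np.hstack([cv2.resize(f[a:a+160,b:b+160],(400,400),interpolation=2) for f,a,b in((t,200,350),(q,80,170))])[:,:,::-1])
```

```text
guard False [ 0.485  -0.1482  0.0546]
0.059519980265545794 29.962437450885773 [-0.1912 -0.3124  2.5929] 3.9167
0.059830819524992994 29.948841780424118 [-0.0061 -0.2436 -3.1086] 4.95
[424.58   272.8743] [248.6138 166.1874] [243.4601 124.9733]
```

View pics/lift.png

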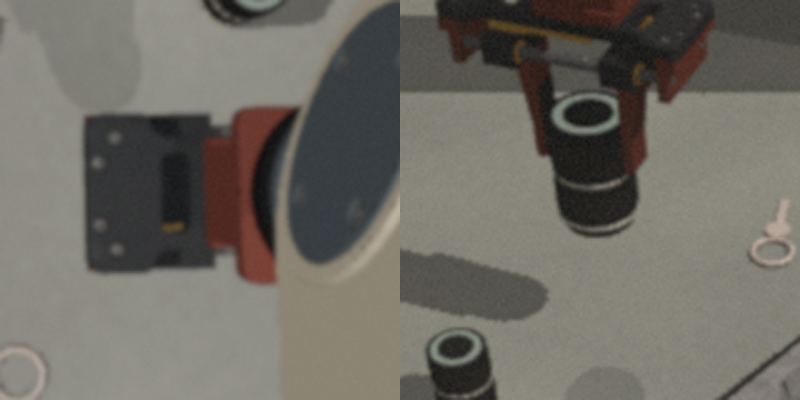

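The lens is held upright, and its front centre at scene (245.6,126) is within 2 px of the prediction. Next I'll carry it over the cutout and check the alignment before inserting.

Run:
```python
from h import *
from workcell import ctrl,fingers,sensors
import cv2
np.set_printoptions(precision=4,suppress=True)
x,y=.5845,.149
ctrl.servo_line([x,y,.16],speed=.15)
ctrl.servo_line([x,y,.112],speed=.08)
ctrl.sleep(.2)
s=sensors.state();print(s["eef_pos"],s["gripper_width"],s["force"],s["clock"])
t=viewer.grab_frame("top");q=viewer.grab_frame("scene")
print(proj("scene",[x,y,.148]),proj("scene",[x,y,.05]),proj("scene",[x,y,.058]))
cv2.imwrite("pics/hover.png",np.hstack([cv2.resize(f[a:a+160,b:b+160],(400,400),interpolation=2) for f,a,b in((t,130,150),(q,170,300))])[:,:,::-1])
```

```text
[0.5849 0.1491 0.1126] 0.05959116193649021 [ 0.4627  0.1053 -3.6758] 8.2417
[389.1445 219.6746] [385.0415 262.7493] [385.3545 259.4632]
```

View pics/hover.png

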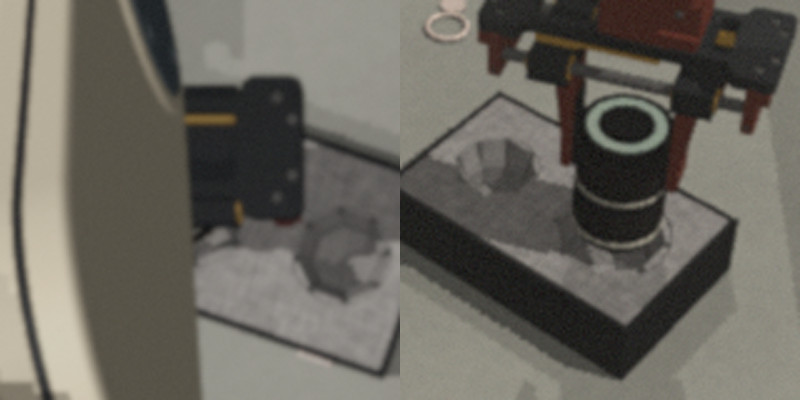

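The lens hangs over the mouth: front centre at scene (390.8,220.4), foot about 2 px right of the mouth centre (~385.6). I'll shift it 1.5 mm towards -y and press it home.

Run:
```python
from h import *
from workcell import ctrl,fingers,sensors
import cv2
np.set_printoptions(precision=4,suppress=True)
x,y=.5849,.1475
ctrl.servo_line([x,y,.110],speed=.05)
for z in(.095,.085,.078,.072,.068,.065,.063):
    g=ctrl.servo_line([x,y,z],speed=.03,guard=40)
    s=sensors.state();print(z,g,s["eef_pos"],s["force"],s["gripper_width"],s["clock"])
    if g or np.linalg.norm(s["force"])>45:break
q=viewer.grab_frame("scene")
print(proj("scene",[x,y,.10]),proj("scene",[x,y,.1]))
cv2.imwrite("pics/in.png",cv2.resize(q[170:330,290:450],(480,480),interpolation=2)[:,:,::-1])
```

```text
0.095 False [0.5849 0.1475 0.0948] [-0.1442 -0.358  -2.9684] 0.06007919193270477 9.2417
0.085 False [0.5848 0.1475 0.0848] [ 0.3699 -0.1903 -3.3452] 0.05948537405956714 9.725
0.078 False [0.5852 0.1471 0.0787] [-1.0699 -3.2582  5.7128] 0.059877935984411455 10.1083
0.072 False [0.586  0.1475 0.0731] [-0.8077 -1.6927  5.9585] 0.05964443755565828 10.4583
0.068 False [0.586  0.1476 0.069 ] [-0.0373 -1.0991  5.6219] 0.0596050451811683 10.7417
0.065 False [0.5859 0.1476 0.066 ] [-1.0751 -1.1349  6.4969] 0.05942175480810161 10.9917
0.063 False [0.5861 0.1476 0.0643] [-1.4378 -1.277   6.826 ] 0.05941555946441952 11.2417
[386.0986 241.506 ] [386.0986 241.506 ]
```

View pics/in.png

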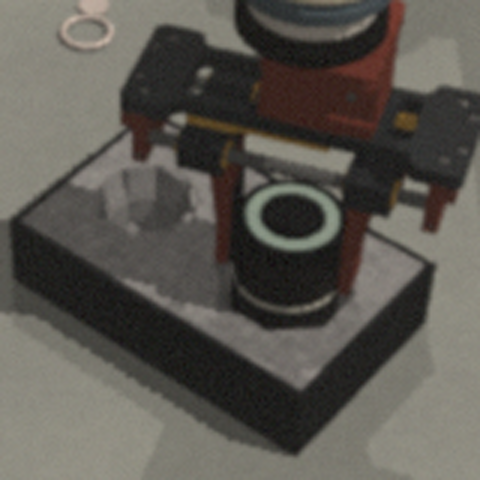

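The lens is in the cutout, front centre at scene (387.7,242), which matches a top at z ≈ 0.10. The floor hasn't been felt yet, so I'll keep pressing until the force rises.

Run:
```python
from h import *
from workcell import ctrl,fingers,sensors
np.set_printoptions(precision=4,suppress=True)
x,y=.5849,.1475
for z in(.062,.061,.06,.059,.058,.057):
    g=ctrl.servo_line([x,y,z],speed=.02,guard=30)
    s=sensors.state();print(z,g,s["eef_pos"],s["force"],s["clock"])
    if g or s["force"][2]>28:break
```

```text
0.062 False [0.5862 0.1476 0.0641] [-4.2561 -3.1184 15.0865] 11.5417
0.061 False [0.5864 0.1474 0.0639] [-5.169  -3.4819 22.1565] 11.7917
0.06 False [0.5865 0.1472 0.0637] [-7.8786 -5.2798 30.3456] 12.0417
```

The force climbed to 30 N with the TCP stalled at 0.0637, close to the 0.0646 expected for a foot on the floor. Now I'll release, retreat and check.

Run:
```python
from h import *
from workcell import ctrl,fingers,sensors
import cv2
np.set_printoptions(precision=4,suppress=True)
p=sensors.state()["eef_pos"]
fingers.grip(.088)
ctrl.servo_line([p[0],p[1],.2],speed=.12)
ctrl.servo_line([.45,-.1,.28],speed=.25)
ctrl.sleep(.2)
s=sensors.state();print(s["gripper_width"],s["force"],s["clock"])
t=viewer.grab_frame("top");q=viewer.grab_frame("scene")
print([proj(n,[p[0],p[1],.10]) for n in("top","scene")])
cv2.imwrite("pics/end.png",np.hstack([cv2.resize(f[a:a+160,b:b+160],(400,400),interpolation=2) for f,a,b in((t,130,150),(q,170,300))])[:,:,::-1])
cv2.imwrite("pics/endfull.png",q[:,:,::-1])
```

```text
0.08809115022636521 [-0.1945  0.0795  0.0095] 15.5167
[array([218.3197, 204.2261]), array([385.6275, 242.0842])]
```

View pics/end.png

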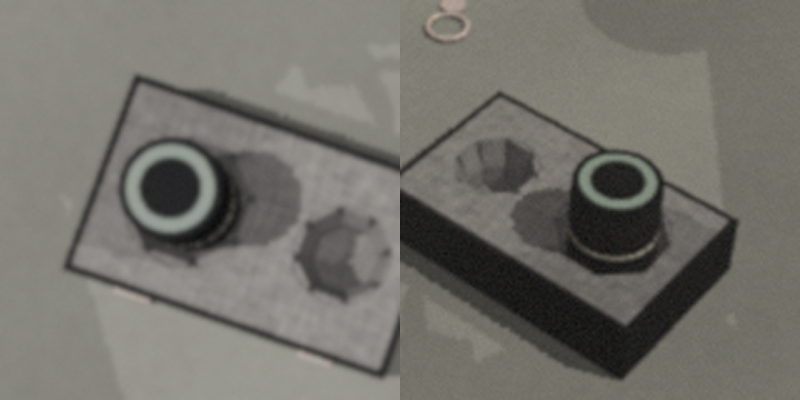

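View pics/endfull.png

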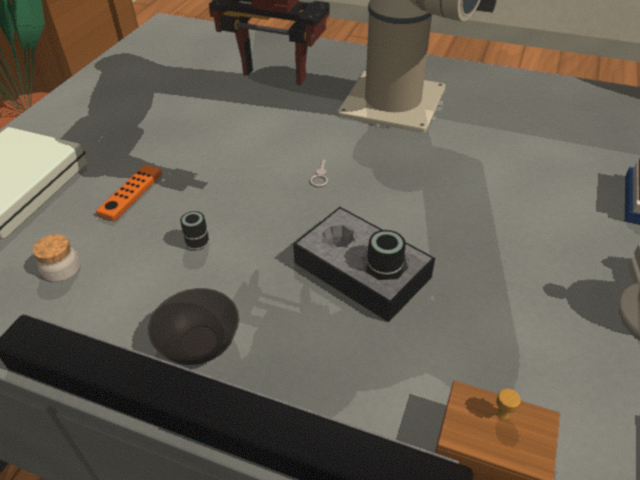

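The lens stands upright in the big cutout with its front centre at top (218,204.8) and scene (387.2,242.4). Both are within 2 px of the predicted seated pose, with no spring-back. The small lens is still at scene (194,230) and the arm is clear.

```bash
python3 -c "
from workcell import ctrl
print(ctrl.close_job())"
```

```text
the job is handed in; nothing more can be done
None
```

The big lens is pressed down onto the floor of the larger cutout and released, the small lens still stands where it began, and the job was handed in at about 15.5 s on the robot's clock; no verdict was returned.

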